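# Lock the spindle: turn the slotted disc and push the lock bar through

### The job

Lock the spindle of the small fixture on the bench: with a fingertip push the lever peg round until the slot across the disc lines up with the lock bar (either end of the slot may face the bar), then push the bar by its upright tab through the slot and fully home into the keeper beyond, until the tab meets the guide block. Just push: do not lift the bar or anything else, and leave the loose parts lying round the fixture where they are.

Things in the scene. Friction and masses are not known exactly. Their poses are not given: they have to be found in the camera images.
- lock_fixture: Fixed grey base plate on the bench, 290 mm long, 84 wide (26 mm tongue at the rear), 10 thick. Origin on the bench top on the bar's centre line, 56 mm behind the disc's axis; x is the way the bar is pushed, z up. Along x (mm): slide rail -165 to 12, disc centre 56. The vice stands right of its rear end; a heap of offcuts up to 140 mm high lies behind it.
- guide_face (a point): Middle of the bar's opening in the rear face of the guide block (-44 mm in the fixture's x, 22 mm above the bench): the tab stops against this face. The dark guide block runs from here 56 mm along x, is 42 mm wide, and its top is 37 mm (screw heads 41 mm) above the bench.
- keeper_mouth (a point): Middle of the keeper's mouth, 22 mm above the bench, 100 mm in the fixture's x, just beyond the disc. The keeper is a dark bridge 20 mm long, 50 mm wide, top 37 mm above the bench; its opening is 18 mm wide, flared to 26 mm at the mouth.
- locking_disc (a joint): Angle (rad) of the slotted disc about its vertical axis, counter-clockwise from above; starts between 0.5 and 2.6, limits -0.35 and 3.49. At 0 and at 3.14 the slot lies along the bar. Friction (about 2 N at the peg) keeps it where it is left. The lever is set at 45 degrees to the slot: at 0 it points half-way between the fixture's +x and +y, at 3.14 half-way between -x and -y.
- disc_axis (a point): Point on the vertical axis of the steel disc, at its top, 36 mm above the bench. Disc 72 mm across; the slot across it is 17 mm wide, flared at both mouths, for the 12 mm bar: about 0.06 rad off is still free, and the bar's tapered nose draws a little more into line.
- peg_top (a point): Centre of the top of the upright round peg on the disc's lever: 12 mm diameter, from 42 mm (top of the lever) to 80 mm above the bench, 64 mm from the disc's axis. Push it sideways with a fingertip 48 to 65 mm above the bench, which clears lever, keeper and guide.
- lock_bar: Loose bright lock bar, 12x12 mm section, lying on the rail, its front part in the guide block. Origin: middle of its underside at the tab's front face (16 mm above the bench); x along the bar; 162 mm long in front of the tab. Slides along the fixture's x with light friction (1 to 3 N). Home after about 108 to 118 mm: origin at -44 mm in the fixture's x, tab on the guide block, a solid stop.
- bar_nose (a point): Centre of the tip of the bar's nose (its last 12 mm taper to 5 mm wide). Home: at 118 mm in the fixture's x, inside the keeper.
- tab_face (a point): Point on the rear face of the bar's upright tab (the face to push, square to the bar), on the centre line, 46 mm above the bench, 8 mm behind the bar's origin. The tab is 34 mm wide, 8 mm thick, from 17 to 64 mm above the bench; push it at 30 to 50 mm above the bench. The rail under it is 16 mm high.
- t_nut: Loose bystander: T-slot nut, 34x35x18 mm, lying beyond the keeper; origin at the centre of its underside. Not to be moved.
- hex_nut: Loose bystander: hexagon nut, 23x25x16 mm, lying beside the rail of the fixture; origin at the centre of its underside. Not to be moved.
- packing_block: Loose bystander: dark ground steel block, 65x69x44 mm, left of the fixture; origin at the centre of its underside. Not to be moved.
- round_slug: Loose bystander: sawn round steel slug, 54 mm across and 50 mm high, standing right of the fixture; origin at the centre of its underside. Not to be moved.
- clamp_strap: Loose bystander: light brown clamp strap with two holes, 76x27x14 mm, lying at the right front; origin at the centre of its underside. Not to be moved.
- shell_mill: Loose bystander: brown shell end mill, 39 mm across and 46 mm high, standing behind the vice; origin at the centre of its underside. Not to be moved.
- step_block: Loose bystander: dark stepped block, 48x66x40 mm, behind the vice; origin at the centre of its underside. Not to be moved.

How it is judged (in metres and radians):
On the way, in this order (a step that is already met when the one before it is completed fails the run):
1. the disc is turned until its slot lies in line with the bar (within 0.12 rad) ((value of joint locking_disc between -0.12 and 0.12 rad or value of joint locking_disc between 3.0216 and 3.2616 rad)), for 0.2 s.
2. the bar's nose has come out of the disc's far side, into the keeper (x of bar_nose in the frame of lock_fixture above 0.1 m), for 0.1 s.
At the end, for the whole second after the job is handed in: The bar rests through the slot, flat in its guide: nose more than 110 mm along the fixture's x (tab within 8 mm of the guide block), within 7 mm of the centre line and 0.06 rad of the fixture's direction; slot within 0.12 rad of the bar (x of bar_nose in the frame of lock_fixture above 0.11 m and y of bar_nose in the frame of lock_fixture between -0.007 and 0.007 m and angle between the x axis of lock_bar and the x axis of lock_fixture, either way round below 0.06 rad and z of lock_bar in the frame of lock_fixture between 0.011 and 0.021 m and (value of joint locking_disc between -0.12 and 0.12 rad or value of joint locking_disc between 3.0216 and 3.2616 rad) and linear speed of lock_bar below 0.01 m/s); the robot touches nothing.
It fails at once if the lock bar is lifted or tipped up (10 mm or 0.15 rad) (height (world z) of lock_bar above 0.026 m or height (world z) of bar_nose above 0.036 m or angle between lock_bar's own z axis and vertical above 0.15 rad).
It fails at once if a bystander is lifted, or shifted by more than 20 mm (distance of any of t_nut, hex_nut, packing_block, round_slug, clamp_strap, shell_mill, step_block from where it was at the start of the episode above 0.02 m).
It also fails if it takes over 51 s, if anything falls off the work surface, if the arm or the gripper's body presses on something with over 40 N, if the wrist force passes 120 N, or if a joint passes its speed limit or range.

### The arm

A 6-joint arm with a two-finger parallel gripper is mounted at the origin on a cart in front of the work surface, level with it; the furniture and walls round the work are solid. World frame = base frame: x ahead of the robot, y to its left, z up, the work surface at z = 0. Lengths are in mm, angles in rad, forces in N, time in s.
With the tool pointing down it reaches from about 400 to 925 mm from the base axis. Payload 12.5 kg.
Tool frame: the origin (TCP) lies on the mounting face of the last link; the fingertips stand 190 mm ahead of it and the grasp point (between the pads) lies 171 mm ahead of it (env.tcp_to_tips is the distance from the TCP to the fingertips, in mm); x points along the fingers, y is the direction in which the jaws open and shut, and the axes are right-handed (so a half turn about x gives the same grasp; the last joint's range is limited). The gripper opens to 95 mm and grips with 3 to 60 N. Pads are 20 mm wide; open, the fingers measure 119 mm over their backs; the gripper's body (75 mm by 180 mm) begins 59 mm behind the grasp point.
Start: joints at [1.052, 0.491, 1.559, -0, 1.092, -0.106], TCP at [250.712, 572.511, 404.761] pointing down, gripper open.
Joint ranges: [-3.1, 3.1], [-0.84, 2.19], [0.05, 2.79], [-1.13, 4.28], [0.06, 2.93], [-2.69, 2.69]. Speed limits (rad/s): [2.22, 2.22, 2.79, 3.14, 3.14, 3.14].

### API

Orientations are given as [roll, pitch, yaw] about the fixed x, y, z axes, in that order (R = Rz(yaw) Ry(pitch) Rx(roll)).
In Python, from cell import monitor, cams, job, env gives the robot as it stands. The module is installed in compiled form; this text tells all that it offers.
- The arm moves only by the tool apply_moves, never from a script. Its argument "series" is a list of rows, each a list of 3 entries, a list of its own where there are three numbers: the closure, from -1 (fully open) to 1 (shut), so that 0 is half open, then the shift along the tool's x, y, z in cm, then the turn about the tool's x in rad. A call has 1 to 20 rows; each row is the pose to reach, as a shift and turn from the pose commanded when the call began, along the tool's axes at that moment; what a row does not reach only later rows make up. A row lasts 1/8 s, in which the tool goes at most 62.5 mm and 10.7 degrees, less where a joint would pass 70% of its speed; a pose out of reach is approached as far as the arm can. A call with a gripper value outside its range is refused whole. The fingers move at their own pace and stop on an object; the grip force is fixed at half the most. Time passes only in rows, so rows that repeat a pose let the fingers close. It gives the time, the measured TCP pose, the force and the opening at its end, in the units of the state.
- monitor.state(): the state, without advancing time (a new reading comes with each control period).
- cams.read_camera(name): name is "scene" or "side" or "wrist"; returns a dict with "image" (420x560x3 uint8, red, green, blue), "fx", "fy", "cx", "cy" (pixels), "position" and "orientation" of the camera in the world. Camera axes: x right, y down, z forward; pixel columns grow to the right and rows downward; lengths in mm; the calibration is good to about 2 mm. A picture is of the moment at which its call begins. There is no depth.
- job.job_done(): hands the job in, once; it reports no verdict.
The state is a dict: "t": time; "joints": joint angles; "qvel": joint speeds; "tau": joint torques, N m; "eef_pos": TCP position; "tcp_rot": TCP orientation; "ft_force": force on the tool from outside, world axes, zero at the start; "moment": the same for the moment, N m; "opening": opening from 0.0 (shut) to 1.0 (fully open).
Only numpy, scipy, OpenCV 4.12 (cv2) and the standard library are available. Lean on these libraries where they do the work, as an engineer would, in place of code of your own. Each camera call takes 0.05 s, during which the arm holds its last target. There are 200 camera calls.

## Working session

There is one attempt and no reset: what is moved stays moved. The work goes in short steps, Python scripts to look and compute and a tool call to move; the robot and the scene stay as the last step left them, time stands still between calls to the robot, and variables do not carry over. Pictures are saved under pics/ and viewed, about 8 in all and at most 12, crops included, and the job is handed in when it is done.

Besides the shell and the picture viewer there is one more tool, called after "Emit:" by a JSON object that holds its "fn" and its "kwargs", one argument or row to a line. apply_moves: Moves the arm, as the interface text tells. Its arguments: {"type":"object","properties":{"series":{"type":"array"}},"required":["series"]}

```bash
mkdir -p pics; cat > h.py <<'E'
import numpy as np, cv2
from cell import monitor, cams, job, env
from scipy.spatial.transform import Rotation as R
def shot(n,f):
    c=cams.read_camera(n); cv2.imwrite('pics/'+f,cv2.cvtColor(c['image'],cv2.COLOR_RGB2BGR)); return c
def rot(o):
    o=np.array(o,float)
    return o if o.shape==(3,3) else (R.from_euler('xyz',o).as_matrix() if o.size==3 else R.from_quat(o).as_matrix())
def ray(c,u,v,z):
    d=rot(c['orientation'])@np.array([(u-c['cx'])/c['fx'],(v-c['cy'])/c['fy'],1]); p=np.array(c['position'])
    return p+d*(z-p[2])/d[2]
def proj(c,P):
    q=rot(c['orientation']).T@(np.array(P,float)-np.array(c['position'])); return c['cx']+c['fx']*q[0]/q[2],c['cy']+c['fy']*q[1]/q[2]
E
python3 - <<'E'
from h import *
import pickle
d={}
for n in ('scene','side','wrist'):
    c=d[n]=shot(n,n+'0.png'); print(n,c['position'],c['orientation'],c['fx'],c['cx'],c['cy'])
pickle.dump(d,open('c0.pkl','wb'))
s=monitor.state(); print(s['t'],s['eef_pos'],s['tcp_rot'],s['opening'],s['ft_force'])
E
```

```text
scene [-293.42272006 -327.78874065  943.77327865] [-2.3015478   0.01776179 -1.05180465] 544.8841374464866 289.6013328646032 208.7164206456797
side [ 460.15954647 1572.24782399  765.94073242] [-2.02575445  0.00654264 -3.09918046] 544.7128911883427 282.02580571320624 207.4529771573086
wrist [188.20560389 598.97186195 384.86492809] [ 2.89537311e+00 -8.92392107e-05  1.15806934e+00] 309.5130261769367 279.48675090911394 213.19320761543224
0.15 [250.71064611 572.50656346 404.28828053] [-1.67456724  1.56995769 -2.08735432] 0.9973891052165185 [-0.63801628  0.59982083  0.35304428]
```

View pics/scene0.png

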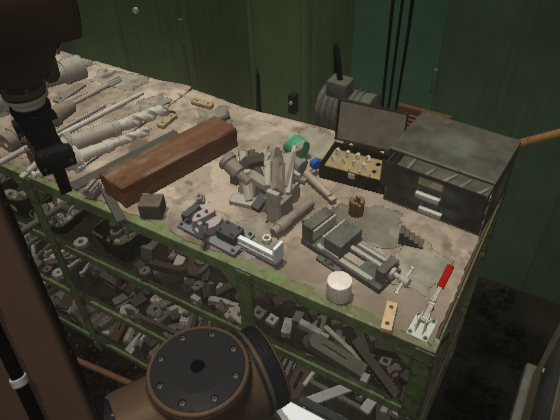

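View pics/side0.png

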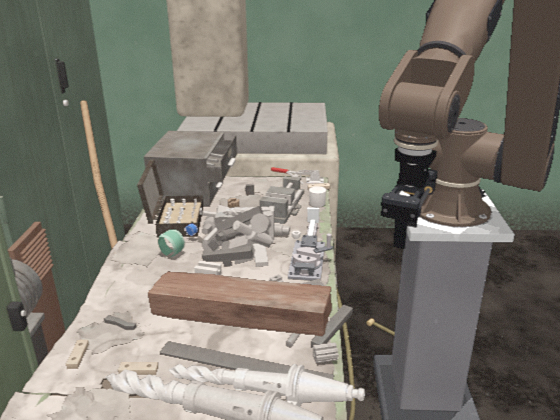

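View pics/wrist0.png

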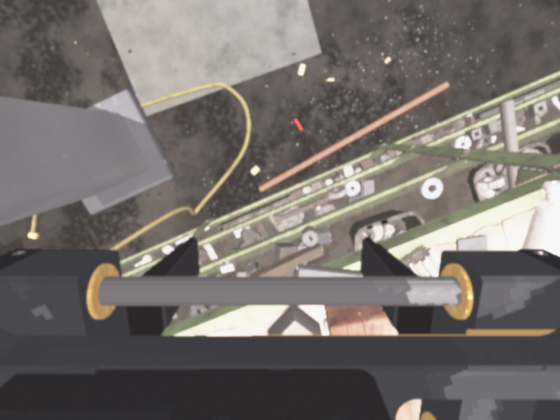

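The scene view shows the fixture at about (180–285, 205–262), with the bright bar and tab near (265,248). The packing block is at (151,206), the slug at (340,287) and the vice at (350,245). The side view shows the fixture at (290–325, 205–280). I'll enlarge both.

```bash
python3 - <<'E'
from h import *
a=cv2.imread('pics/scene0.png')[180:280,130:330]; b=cv2.imread('pics/side0.png')[190:290,240:360]
a=cv2.resize(a,(800,400),interpolation=cv2.INTER_CUBIC)
cv2.imwrite('pics/a.png',a); cv2.imwrite('pics/b.png',cv2.resize(b,(720,600),interpolation=cv2.INTER_CUBIC))
import pickle; d=pickle.load(open('c0.pkl','rb'))
for uv,z in [((282,245),64),((200,228),36)]: print(ray(d['scene'],*uv,z))
E
```

```text
[436.74431537 127.02375124  64.        ]
[414.1855499  343.90101019  36.        ]
```

View pics/a.png

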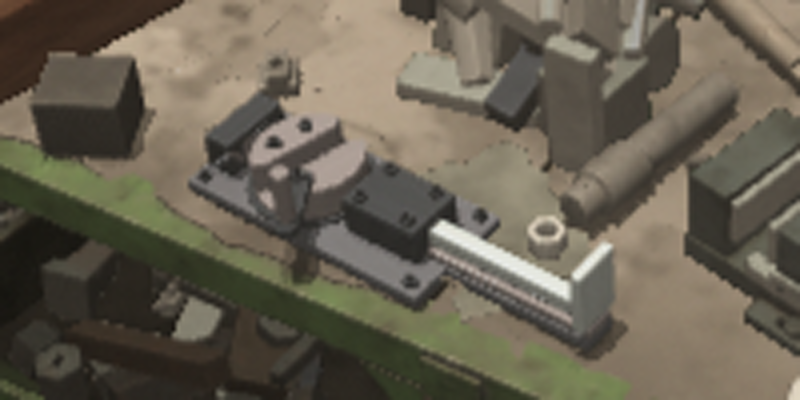

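View pics/b.png

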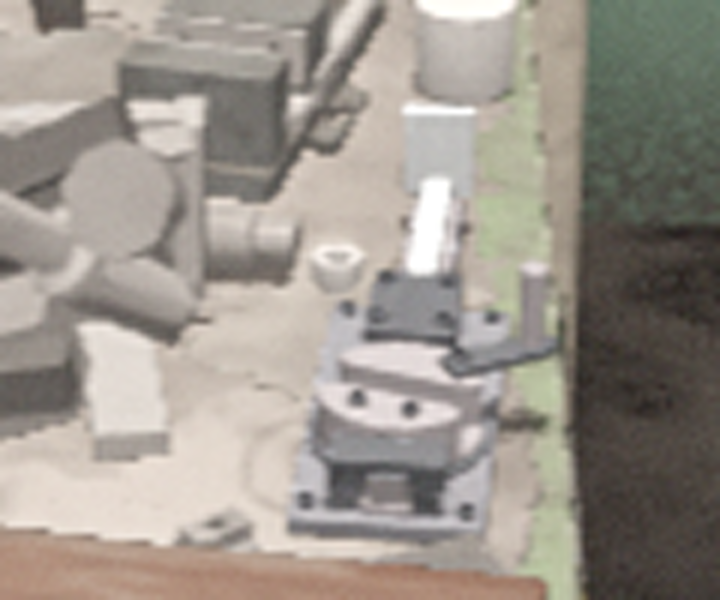

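```bash
cat >> h.py <<'E'
def tri(obs):
    A=np.zeros((3,3));b=np.zeros(3);L=[]
    for c,u,v in obs:
        d=rot(c['orientation'])@np.array([(u-c['cx'])/c['fx'],(v-c['cy'])/c['fy'],1]);d/=np.linalg.norm(d);p=np.array(c['position'])
        M=np.eye(3)-np.outer(d,d);A+=M;b+=M@p;L.append((M,p))
    x=np.linalg.solve(A,b);return x,[float(np.linalg.norm(M@(x-p))) for M,p in L]
E
python3 - <<'E'
from h import *
import pickle; d=pickle.load(open('c0.pkl','rb')); S,T=d['scene'],d['side']
s=lambda x,y:(S,130+x/4-.5+.5/4,180+y/4-.5+.5/4); t=lambda x,y:(T,240+x/6-.42,190+y/6-.42)
for n,a,b in [('peg',(277,170),(537,267)),('tabL(-x)',(571,285),(475,107)),('tabR',(611,243),(405,105)),
  ('guide rear-left top',(420,258-22),(462,275)),('guide rear right',(455,200),(380,272))]:
    print(n,*tri([s(*a),t(*b)]))
for n,a in [('disc c',(310,165)),]: print(n,ray(*s(*a),36))
for n,b in [('disc c',(400,380))]: print(n,ray(*t(*b),36))
for n,b in [('plate front L',(485,530)),('plate front R',(290,530))]: print(n,ray(*t(*b),10))
for n,b in [('plate front L',(192,183)),('rear L',(415,303)),('rear R',(497,225))]: print(n,ray(*s(*b),10))
E
```

```text
peg [394.82929914 325.57408884  79.94357502] [0.2019587501189447, 0.20195875011898368]
tabL(-x) [415.46886301 137.21764561  62.84705632] [3.180594984687737, 3.180594984687798]
tabR [451.47696795 134.03711241  63.34803327] [0.8884766539805727, 0.8884766539805474]
guide rear-left top [425.49287112 251.14208198  34.39031083] [0.08477177730681132, 0.08477177730684636]
guide rear right [462.46882405 250.0402982   34.0923744 ] [0.873309729055029, 0.8733097290549153]
disc c [442.91039288 343.71211678  36.        ]
disc c [453.73432557 348.8920723   36.        ]
plate front L [417.88161694 425.5419981   10.        ]
plate front R [498.9442098  428.17781101  10.        ]
plate front L [415.16792012 418.07446103  10.        ]
rear L [397.22203054 238.01819232  10.        ]
rear R [475.35647105 230.73373671  10.        ]
```

```bash
cat >> h.py <<'E'
def plan(target, yawdir=None):
    """print tool shift (cm) to bring the TCP to target; turn so jaw axis is along yawdir"""
    s=monitor.state(); Rt=rot(s['tcp_rot']); p=np.array(s['eef_pos'])
    print('t',s['t'],'p',p.round(1),'F',np.round(s['ft_force'],1),'open',round(s['opening'],2))
    print('x',Rt[:,0].round(3),'y',Rt[:,1].round(3),'z',Rt[:,2].round(3))
    print('shift cm',(Rt.T@(np.array(target)-p)/10).round(2))
    if yawdir is not None:
        w=Rt.T@np.array(yawdir); a=np.arctan2(w[2],w[1]); print('turn',(a+np.pi/2)%np.pi-np.pi/2, 'j6',s['joints'][5])
E
python3 - <<'E'
from h import *
plan([395,285,400],[.095,.995,0])
E
```

```text
t 0.15 p [250.7 572.5 404.3] F [-0.6  0.6  0.4] open 1.0
x [-0.    -0.001 -1.   ] y [ 0.401  0.916 -0.001] z [ 0.916 -0.401 -0.   ]
shift cm [  0.44 -20.55  24.75]
turn -0.3175983654593564 j6 -0.10560982855762899
```

Emit:
{"fn": "apply_moves", "kwargs": {
  "series": [
    [1,[0.1,-5,6],-0.08],
    [1,[0.2,-10,12],-0.16],
    [1,[0.3,-15,18],-0.24],
    [1,[0.4,-20.5,24.7],-0.318],
    [1,[0.4,-20.5,24.7],-0.318],
    [1,[0.4,-20.5,24.7],-0.318],
    [1,[0.4,-20.5,24.7],-0.318],
    [1,[0.4,-20.5,24.7],-0.318],
    [1,[0.4,-20.5,24.7],-0.318],
    [1,[0.4,-20.5,24.7],-0.318]
  ]
}}

```text
t: 1.4
eef_pos: [394.3, 286.3, 400.7]
tcp_rot: [2.862, 1.571, 2.769]
ft_force: [-0.5, -0.2, 0.4]
opening: 0.024
```

```bash
python3 - <<'E'
from h import *
import pickle
c=shot('wrist','w1.png'); pickle.dump(c,open('c1.pkl','wb')); print(c['position'],c['orientation'])
plan([391,288,247],[.095,.995,0])
ex=np.array([.095,.995,0]);ey=np.array([-.995,.095,0]);D=np.array([453.5,350.5,36])
for n,P in [('disc',D),('peg',[394.8,325.6,80]),('tabtop',[433.5,135.6,63]),('guide',D-100*ex)]: print(n,np.round(proj(c,P)))
E
```

```text
[326.42373004 291.8388791  381.31593152] [ 2.89500858e+00 -1.04614255e-03  1.47743409e+00]
t 1.45 p [394.4 286.2 400.7] F [-0.4 -0.4 -1.5] open 0.01
x [-0.  0. -1.] y [0.094 0.996 0.   ] z [ 0.996 -0.094 -0.   ]
shift cm [15.37  0.15 -0.36]
turn 0.001438843416882829 j6 -0.9850939201323015
disc [339. 241.]
peg [319. 203.]
tabtop [146. 250.]
guide [254. 241.]
```

View pics/w1.png

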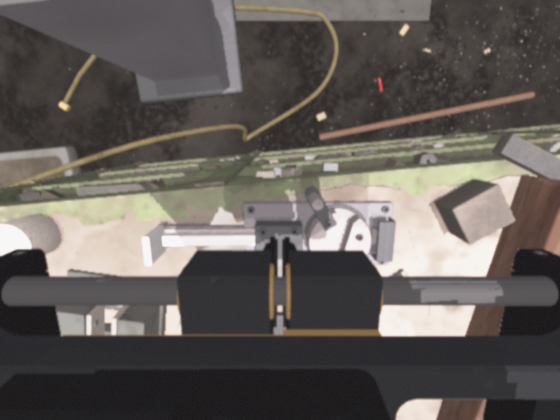

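The wrist view shows the bar from (163,236) to (255,236), the tab at (153,245), the guide at (280,232) and the disc around (340,237). The lever and peg lie near (313,191)–(330,222). I'll enlarge that area.

```bash
python3 - <<'E'
from h import *
a=cv2.imread('pics/w1.png')[170:270,130:410]
cv2.imwrite('pics/w1c.png',cv2.resize(a,(784,280),interpolation=cv2.INTER_CUBIC)) if 0 else cv2.imwrite('pics/w1c.png',cv2.resize(a[:, 110:],None,fx=4.5,fy=4.5,interpolation=cv2.INTER_CUBIC))
E
```

```text
(no output)
```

View pics/w1c.png

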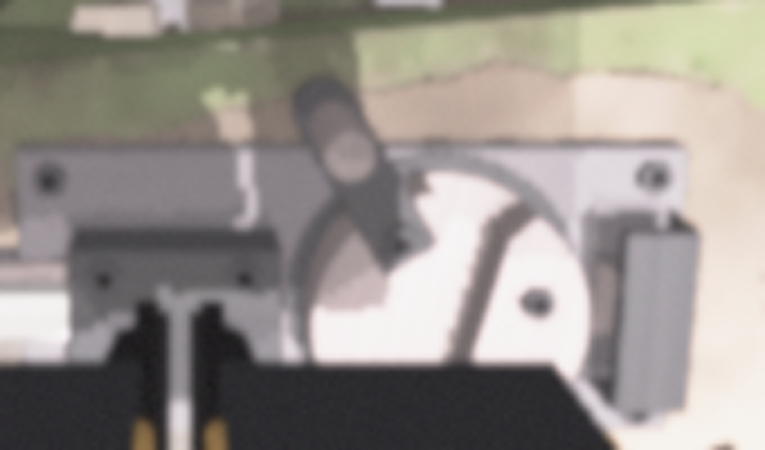

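Emit:
{"fn": "apply_moves", "kwargs": {
  "series": [
    [1,[5,0,-0.3],0],
    [1,[10,0,-0.3],0],
    [1,[15.4,0,-0.4],0],
    [1,[15.4,0,-0.4],0],
    [1,[15.4,0.8,-0.5],0],
    [1,[15.4,1.6,-0.5],0],
    [1,[15.4,2.4,-0.6],0],
    [1,[15.4,3.2,-0.7],0],
    [1,[15.4,4.0,-0.9],0],
    [1,[15.4,4.8,-1.0],0],
    [1,[15.4,5.4,-1.0],0],
    [1,[15.4,6.0,-0.9],0],
    [1,[15.4,6.6,-0.8],0],
    [1,[15.4,7.2,-0.6],0],
    [1,[15.4,7.8,-0.4],0],
    [1,[15.4,8.4,-0.2],0],
    [1,[15.4,8.4,-0.2],0],
    [1,[15.4,8.4,-0.2],0]
  ]
}}

```text
t: 3.7
eef_pos: [400.8, 369.6, 246.8]
tcp_rot: [0.838, 1.57, 0.743]
ft_force: [0.7, 0.4, 0.6]
opening: 0.004
```

```bash
python3 - <<'E'
from h import *
import pickle
c=shot('wrist','w2.png'); pickle.dump(c,open('c2.pkl','wb'))
plan([391,288,247],[.095,.995,0])
a=cv2.imread('pics/w2.png')[0:400]
cv2.imwrite('pics/w2c.png',a)
E
```

```text
t 3.75 p [400.8 369.5 246.8] F [ 0.1 -0.2 -0.2] open 0.0
x [ 0.001  0.001 -1.   ] y [0.095 0.996 0.001] z [ 0.996 -0.095  0.001]
shift cm [-0.02 -8.21 -0.2 ]
turn 0.0003016322661670845 j6 -0.8524080194835372
```

View pics/w2c.png

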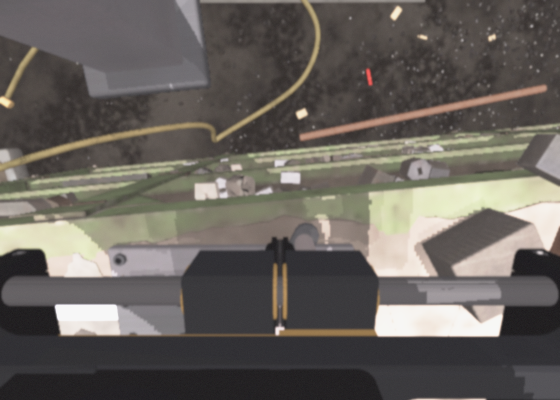

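The peg is against the right side of the closed fingers, its top near (306,237). I'll measure it.

```bash
python3 - <<'E'
from h import *
import pickle
c=pickle.load(open('c2.pkl','rb'));D=np.array([453.5,350.5,36]);ex=np.array([.095,.995,0]);ey=np.array([-.995,.095,0])
for uv in [(306,237),(304,235)]:
    P=ray(c,*uv,80); r=P-D; x,y=r@ex,r@ey; print(P.round(1),x,y,np.hypot(x,y),np.degrees(np.arctan2(y,x))-45)
r=np.array([400.8,369.5,36])-D; print('finger',r@ex,r@ey)
for th in (118.5,60,55,50,45):
    P=D+64*(np.cos(np.radians(th))*ex+np.sin(np.radians(th))*ey);P[2]=80; print(th,np.round(proj(c,P),1))
# side view crop
c=shot('side','s2.png'); pickle.dump(c,open('s2.pkl','wb'))
a=cv2.imread('pics/s2.png')[190:290,240:360]; cv2.imwrite('pics/s2c.png',cv2.resize(a,(720,600),interpolation=cv2.INTER_CUBIC))
E
```

```text
[383.5 384.   80. ] 26.654861220377295 72.79441476137308 77.52101938912041 24.88897217230236
[382.4 383.1  80. ] 25.632264271600462 73.84632691941648 78.16836298131426 25.85797075411503
finger 13.8985 54.24149999999999
118.5 [194.  267.8]
60 [315.6 269.2]
55 [324.5 274.5]
50 [332.8 280.6]
45 [340.4 287.2]
```

```bash
python3 - <<'E'
from h import *
import pickle
c=pickle.load(open('c2.pkl','rb'));D=np.array([453.5,350.5,36]);ex=np.array([.095,.995,0]);ey=np.array([-.995,.095,0])
P=ray(c,306,237,42); r=P-D; x,y=r@ex,r@ey; print(P.round(1),x,y,np.hypot(x,y),np.degrees(np.arctan2(y,x))-45)
for th in (65,60,55):
    P=D+64*(np.cos(np.radians(th))*ex+np.sin(np.radians(th))*ey);P[2]=42; print(th,np.round(proj(c,P),1))
E
```

```text
[396.6 386.2  42. ] 30.14814684171171 60.03400739680028 67.17881215166344 18.334907110950873
65 [301.  240.1]
60 [308.7 244. ]
55 [316.  248.4]
```

View pics/s2c.png

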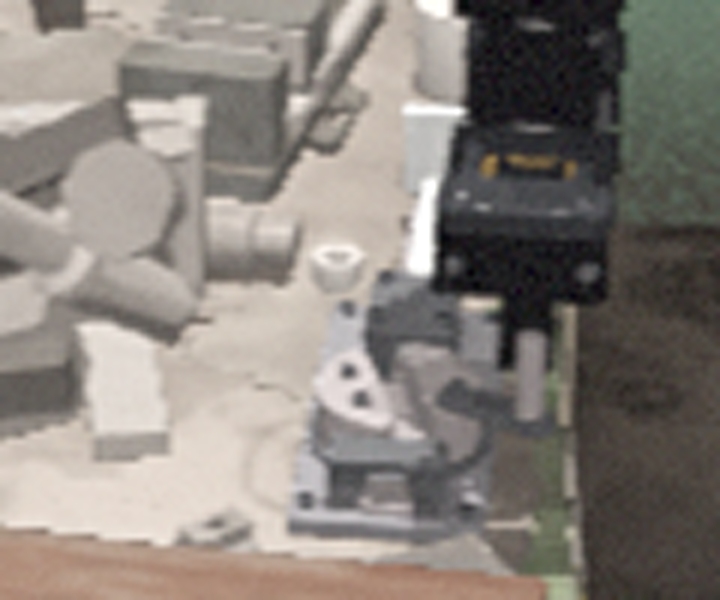

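Emit:
{"fn": "apply_moves", "kwargs": {
  "series": [
    [1,[0,0.4,0.2],0],
    [1,[0,0.8,0.4],0],
    [1,[0,1.1,0.6],0],
    [1,[0,1.4,0.7],0],
    [1,[0,1.4,0.7],0],
    [1,[0,1.4,0.7],0],
    [1,[0,0,0],0],
    [1,[-3,-2,0],0],
    [1,[-8,-3,1.5],0],
    [1,[-13,-3,4],0],
    [1,[-13,-3,4],0],
    [1,[-13,-3,4],0]
  ]
}}

```text
t: 5.3
eef_pos: [437.2, 335.7, 376.1]
tcp_rot: [-2.933, 1.57, -3.027]
ft_force: [-0.7, 1.1, -0.7]
opening: 0.005
```

```bash
python3 - <<'E'
from h import *
import pickle
c=shot('wrist','w3.png'); pickle.dump(c,open('c3.pkl','wb'))
plan([431,105,400],[.095,.995,0])
D=np.array([453.5,350.5,36]);u,v=np.array(proj(c,D)).astype(int);print(u,v)
a=cv2.imread('pics/w3.png'); x0,y0=max(u-100,0),max(v-75,0); print(x0,y0)
cv2.imwrite('pics/w3c.png',cv2.resize(a[y0:y0+150,x0:x0+200],(800,600),interpolation=cv2.INTER_CUBIC))
E
```

```text
t 5.35 p [437.1 335.8 375.6] F [ 0.1 -0.1 -0. ] open 0.0
x [-0.002 -0.001 -1.   ] y [ 0.094  0.996 -0.001] z [ 0.996 -0.094 -0.002]
shift cm [ -2.42 -23.04   1.57]
turn 0.0006158129070243934 j6 -0.9411257698521174
295 215
195 140
```

View pics/w3c.png

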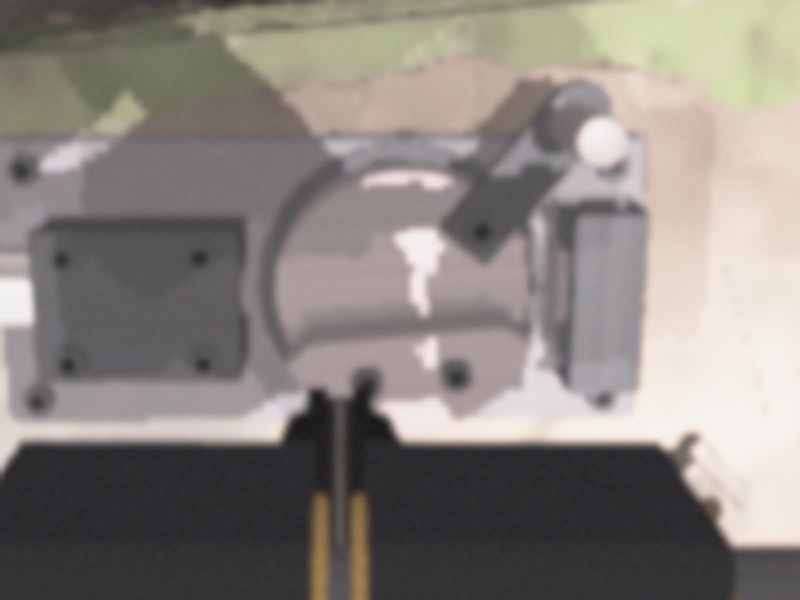

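The slot is almost along the bar. The peg top is at crop (602,142), the lever screw at (482,232), the disc screws at (367,380) and (456,376), and the guide screws at (62,260), (200,258), (68,365) and (203,363). I'll turn these into angles.

```bash
python3 - <<'E'
from h import *
import pickle
c=pickle.load(open('c3.pkl','rb'))
f=lambda x,y,z:ray(c,195+x/4-.4,140+y/4-.4,z)
ang=lambda a,b:np.degrees(np.arctan2(*(b-a)[1::-1]))
g=[f(62,260,41),f(200,258,41),f(68,365,41),f(203,363,41)]
keep=f(605,300,37)
gc=sum(g)/4
print('guide dirs',ang(g[0],g[1]),ang(g[2],g[3]),ang(g[2],g[0])-90,'guide centre',gc,'to keeper',ang(gc,keep))
print('plate edges',ang(f(320,135,10),f(640,133,10)),ang(f(0,418,10),f(630,412,10)))
print('disc screws',ang(f(367,380,36),f(456,376,36)))
p=f(602,142,80);l=f(482,232,42);b=f(580,110,42)
th=ang(gc,keep);
ex=np.array([np.cos(np.radians(th)),np.sin(np.radians(th)),0])
D=gc+ex*72;D[2]=36
print('peg',p,'D',D,'r',np.linalg.norm((p-D)[:2]),'lever-th-45: ',ang(D,p)-th-45,ang(l,p)-th-45,'lever edge',ang(f(445,222,42),f(550,90,42))-th-45)
print('slot wall',ang(f(318,335,30),f(520,320,30))-th)
E
```

```text
guide dirs 85.4038986668697 85.43703199031245 84.63536077201908 guide centre [447.828057   279.45146694  41.        ] to keeper 85.58730141871426
plate edges 84.91700955944732 85.12424890051507
disc screws 87.2496955251466
peg [409.05109927 396.74768313  80.        ] D [453.36773737 351.23803909  36.        ] r 63.522374899506914 lever-th-45:  3.6517833454576447 6.118874944389333 lever edge 6.661465901467338
slot wall 3.3768298212855683
```

Emit:
{"fn": "apply_moves", "kwargs": {
  "series": [
    [1,[6,0.5,-4],0],
    [1,[11,1,-4],0],
    [1,[13,2,-3.8],0],
    [1,[13,3,-3.6],0],
    [1,[13,3.8,-3.5],0],
    [1,[13,4.3,-3.4],0],
    [1,[13,4.7,-3.3],0],
    [1,[13,4.7,-3.3],0],
    [1,[13,4.7,-3.3],0],
    [1,[13,3,-3.3],0],
    [1,[10,1,-3.5],0],
    [1,[5,0,-2],0],
    [1,[0,0,0],0],
    [1,[0,0,0],0],
    [1,[0,0,0],0]
  ]
}}

```text
t: 7.22
eef_pos: [437.1, 335.1, 376.0]
tcp_rot: [-2.661, 1.57, -2.756]
ft_force: [1.1, -0.3, -0.6]
opening: 0.006
```

```bash
python3 - <<'E'
from h import *
import pickle
d=pickle.load(open('c0.pkl','rb'))
print('slug',ray(d['scene'],340,278,50),'vice corner',ray(d['scene'],303,232,40))
c=shot('wrist','w4.png'); pickle.dump(c,open('c4.pkl','wb'))
plan([432,95,376],[.085,.9964,0])
a=cv2.imread('pics/w4.png')
cv2.imwrite('pics/w4c.png',cv2.resize(a[140:290,195:395],(800,600),interpolation=cv2.INTER_CUBIC))
E
```

```text
slug [422.96407516 -24.98044635  50.        ] vice corner [517.73249896 117.46063515  40.        ]
t 7.275 p [437.1 335.3 375.6] F [-0.2 -0.4 -0.7] open 0.0
x [-0.002 -0.001 -1.   ] y [ 0.095  0.995 -0.001] z [ 0.995 -0.095 -0.002]
shift cm [-2.000e-02 -2.397e+01  1.770e+00]
turn -0.009827901561237695 j6 -0.9415634239534453
```

View pics/w4c.png

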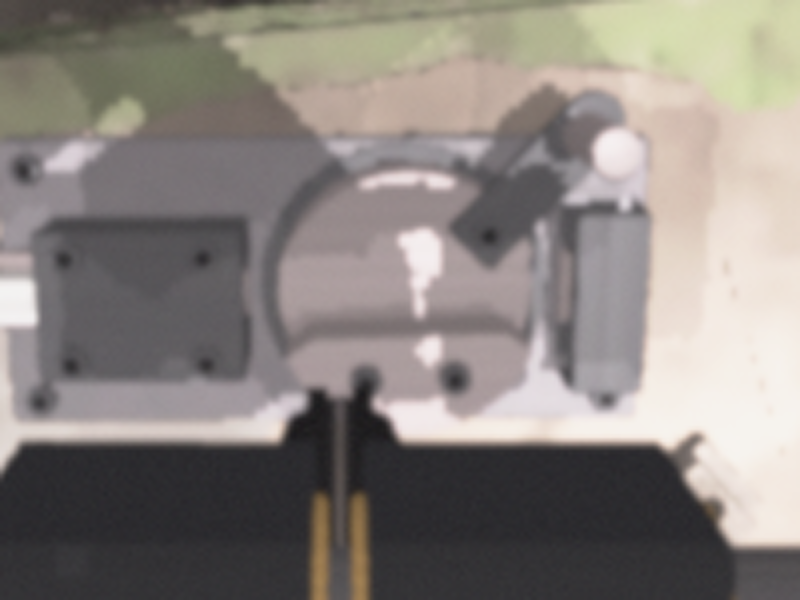

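The slot is now parallel to the bar: disc screws at (365,380) and (455,379), slot wall level, and guide screws also level. Next I move behind the tab.

Emit:
{"fn": "apply_moves", "kwargs": {
  "series": [
    [1,[0,-6,0.5],0],
    [1,[0,-12,1],0],
    [1,[0,-18,1.5],0],
    [1,[0,-24,1.8],0],
    [1,[0,-24,1.8],0],
    [1,[5,-24,1.8],0],
    [1,[10,-24,1.8],0],
    [1,[14.5,-24,1.8],0],
    [1,[14.5,-24,1.8],0],
    [1,[14.5,-23,1.8],0],
    [1,[14.5,-22,1.8],0],
    [1,[14.5,-21,1.8],0],
    [1,[14.5,-20,1.8],0],
    [1,[14.5,-19,1.8],0],
    [1,[14.5,-18,1.8],0],
    [1,[14.5,-17,1.8],0],
    [1,[14.5,-16,1.8],0],
    [1,[14.5,-16,1.8],0]
  ]
}}

```text
t: 9.52
eef_pos: [440.5, 175.5, 231.6]
tcp_rot: [1.135, 1.57, 1.041]
ft_force: [-0.6, 0.1, -0.2]
opening: 0.005
```

```bash
python3 - <<'E'
from h import *
plan([443.6,233.6,231],[.085,.9964,0])
shot('scene','sc5.png')
a=cv2.imread('pics/sc5.png')[180:280,150:310]; cv2.imwrite('pics/sc5c.png',cv2.resize(a,(800,500),interpolation=cv2.INTER_CUBIC))
E
```

```text
t 9.525 p [440.5 175.5 231.6] F [-0.6  0.1 -0.2] open 0.0
x [ 0.  0. -1.] y [0.094 0.996 0.   ] z [ 0.996 -0.094  0.   ]
shift cm [ 0.06  5.81 -0.23]
turn -0.008885870145968866 j6 -1.237446212819646
```

Emit:
{"fn": "apply_moves", "kwargs": {
  "series": [
    [1,[0,0.8,0],0],
    [1,[0,1.6,-0.1],0],
    [1,[0,2.4,-0.1],0],
    [1,[0,3.2,-0.2],0],
    [1,[0,4.0,-0.2],0],
    [1,[0,4.6,-0.2],0],
    [1,[0,5.2,-0.2],0]
  ]
}}

```text
t: 10.45
eef_pos: [443.5, 227.1, 231.8]
tcp_rot: [0.509, 1.571, 0.414]
ft_force: [0.6, -2.7, 0.9]
opening: 0.001
```

Emit:
{"fn": "apply_moves", "kwargs": {
  "series": [
    [1,[0,0.2,0],0],
    [1,[0,0.4,0],0],
    [1,[0,0.6,0],0]
  ]
}}

```text
t: 10.82
eef_pos: [444.0, 232.7, 231.8]
tcp_rot: [1.289, 1.571, 1.194]
ft_force: [1.6, -2.9, 1.5]
opening: 0.007
```

Emit:
{"fn": "apply_moves", "kwargs": {
  "series": [
    [1,[0,0.15,0],0],
    [1,[0,0.3,0],0]
  ]
}}

```text
t: 11.08
eef_pos: [444.3, 235.8, 231.8]
tcp_rot: [0.668, 1.571, 0.573]
ft_force: [0.7, -2.8, 1.8]
opening: 0.006
```

Only sliding friction so far, about 3 N. I'll keep pushing in small steps until it stops solid.

Emit:
{"fn": "apply_moves", "kwargs": {
  "series": [
    [1,[0,0.12,0],0],
    [1,[0,0.25,0],0]
  ]
}}

```text
t: 11.32
eef_pos: [444.3, 237.0, 231.8]
tcp_rot: [-2.053, 1.568, -2.147]
ft_force: [3.3, -31.1, 11.4]
opening: 0.009
```

Emit:
{"fn": "apply_moves", "kwargs": {
  "series": [
    [1,[0,0.1,0],0],
    [1,[0,0.2,0],0]
  ]
}}

```text
t: 11.58
eef_pos: [444.5, 237.6, 231.9]
tcp_rot: [-2.057, 1.565, -2.15]
ft_force: [4.3, -46.9, 14.9]
opening: 0.001
```

Solid stop at y≈237, where the tab was expected to be home. I'll back straight off, rise and look.

Emit:
{"fn": "apply_moves", "kwargs": {
  "series": [
    [1,[0,-0.5,0],0],
    [1,[0,-2.5,0],0],
    [1,[-4,-3.5,0],0],
    [1,[-9,-3.5,0],0],
    [1,[-14.5,0,0],0],
    [1,[-16,6,-0.8],0],
    [1,[-16,6,-0.8],0],
    [1,[-16,6,-0.8],0]
  ]
}}

```text
t: 12.58
eef_pos: [442.0, 300.2, 391.1]
tcp_rot: [-2.604, 1.57, -2.698]
ft_force: [-0.6, -1.3, -0.4]
opening: 0.003
```

```bash
python3 - <<'E'
from h import *
import pickle
c=shot('wrist','w6.png'); pickle.dump(c,open('c6.pkl','wb')); plan([0,0,0])
s=shot('side','s6.png')
a=cv2.imread('pics/w6.png'); D=[453.4,351.2,36]; u,v=map(int,proj(c,D)); x0=max(u-180,0); y0=max(v-80,0); print(u,v,x0,y0)
A=cv2.resize(a[y0:y0+110,x0:x0+265],(800,332),interpolation=cv2.INTER_CUBIC)
b=cv2.imread('pics/s6.png')[195:290,240:360]; B=cv2.resize(b,(338,268),interpolation=cv2.INTER_CUBIC)
C=np.zeros((600,800,3),np.uint8); C[:332]=A; C[332:,:338]=B
e=shot('scene','sc6.png'); b=cv2.imread('pics/sc6.png')[190:280,155:310]; C[332:,338:]=cv2.resize(b,(462,268),interpolation=cv2.INTER_CUBIC)
cv2.imwrite('pics/f6.png',C)
E
```

```text
t 12.625 p [442.2 299.8 390.9] F [-0.3  0.9  0.4] open 0.0
x [-0.001 -0.001 -1.   ] y [ 0.095  0.995 -0.001] z [ 0.995 -0.095 -0.001]
shift cm [ 39.18 -34.   -41.13]
326 204 146 124
```

View pics/f6.png

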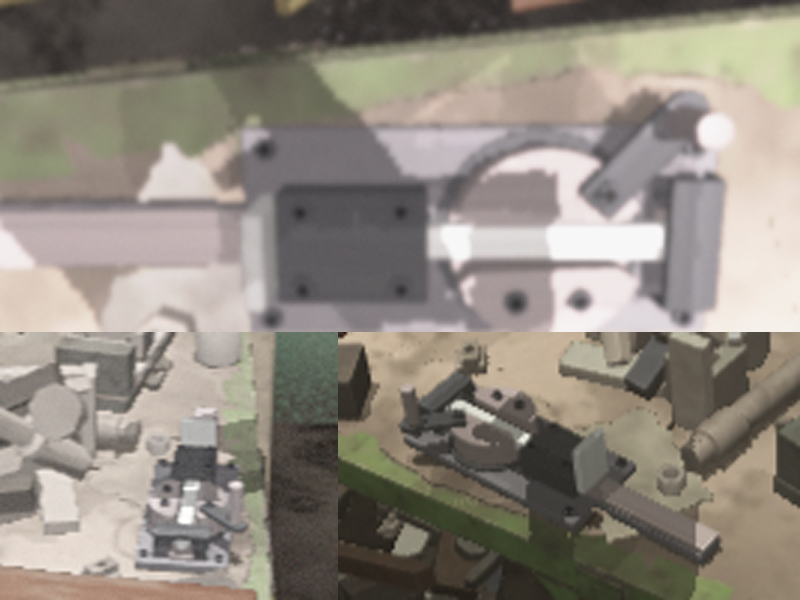

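The last composite shows the bright bar running from the guide through the slot to the keeper at (665,243). The tab at (262,243) is against the guide block, and the gripper is clear of everything. I'll hand it in.

```bash
python3 -c "
from cell import job; print(job.job_done())"
```

```text
the job is handed in; nothing more can be done
None
```

The spindle is locked, as far as my checks show, and the job is handed in at about 12.6 s of the 51 s allowed; the hand-in gives no verdict.

- **Disc:** I pushed the peg with the closed fingertips from about 1.28 rad to nearly 0. A close look showed it 0.04–0.1 rad short, depending on the feature measured. After a second push of about 3 mm, the slot looked parallel to the bar by eye.
- **Bar:** I pushed the tab about 11 cm at roughly 3 N sliding force. It stopped solid at about y = 237 mm, where the wrist force rose to about 49 N against the 120 N limit. I expected the stop at about 234 mm, which is within my uncertainty about the finger thickness.
- **Last check:** After backing off, the wrist, side and scene pictures showed the bar straight through the slot into the keeper and the tab on the guide block. The gripper was well clear, reading about 1 N at the wrist, which is sensor noise. The hex nut and T-nut looked undisturbed; I did not measure the other loose parts, but no move went near them.

No check failed. The nose is hidden inside the keeper, so its position is inferred from the tab and the solid stop.

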